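Set the frame length gauge and hold its stop arm at the mark

TASK

Set up the length gauge on the bench for the next vent frame: turn the ribbed allowance sleeve to 4 and let go of it. Then squeeze the lock button on the stop arm's head, draw the spring-loaded arm out until its pointer stands at the 10 mark of the straight scale, and finish while holding it there with the button still squeezed. Leave the small things lying around the gauge where they are.

Things in the scene. Friction and masses are not known exactly. Their poses are not given: they have to be found in the camera images.
- gauge: Length gauge fixed to the bench: plate 12 mm thick, x -43 to 67, y -190 to 200 mm, with an ear for the sleeve (x to 150, y -160 to -40). A green guide tube (36 mm wide, 60 mm high, y -190 to -20, x = 0) holds the telescoping arm, which slides out along +y. Steel rack 26 mm high at x 16 to 24. Origin: underside, on the arm's centre line; z up. Yaw within 0.3 rad of the robot's frame.
- sleeve (a joint): Turn of the sleeve, rad: 0 at number 0, 0.349 (20 degrees) per number, numbers 0 to 6, growing clockwise seen from above; 4 is 1.396. A spring plunger clicks it into the nearest number; about 0.1 Nm passes a click. Starts between 0 and 2.
- sleeve_grip (a point): On the sleeve's upright axis, 45 mm above the bench, the height to grip. Round ribbed steel collar 48 mm across, from 22 to 64 mm above the bench, over a flange 60 mm across (12 to 22 mm); the same all round, any grip direction does. At x 88, y -100 mm in the gauge's frame; the guide tube's side is 70 mm from the axis.
- sleeve_line (a point): Outer end of the white line on the sleeve's top, 24 mm from its axis, 64 mm above the bench; a dark line below it on the flange points at the numbers on the plate. Number n is at 60 - 20 n degrees from the gauge's x axis (counter-clockwise positive): 3 lies along +x, 4 at -20 degrees.
- stop_arm (a joint): How far the arm is drawn out, m: 0 at mark 0, 0.100 at mark 10, end stop 0.160. Starts between 0.005 and 0.045. With the button out a toothed rack locks the arm firmly, every 5 mm; with the button in it runs freely, but a spring draws it back with 3 N at 0 to 5.4 N at full length.
- stop_head: Black grip block on the arm's outer end, 30 mm (x) x 30 mm (y), from 28 to 88 mm above the bench; moves with the arm, same axes as the gauge. Origin on its centre line at bench height. A low steel stop plate (50 mm wide in x, 27 to 38 mm high) is on its +y face.
- head_grip (a point): Centre of the grip block, 66 mm above the bench: the height to grip, closing along the gauge's x axis so that one finger presses the button and the other the plain -x face. It lies at y = 12 mm + the arm's travel in the gauge's frame.
- lock_button (a joint): How far the lock button is pushed in, m: 0 out (locked), 0.005 fully in; spring 7 N at the start, 8.8 N fully in. The lock lets go at about 0.0025; keep it beyond 0.0035.
- button_face (a point): Centre of the lock button's outer face: steel button 22 mm (y) x 28 mm (z) on the +x side of the grip block, 5.5 mm proud (36 mm over both faces when out, 31 mm when in), 66 mm above the bench. It goes in towards the gauge's -x; a grip of 15 N or more keeps it in.
- pointer_tip (a point): Tip of the thin dark pointer on the +x side of the grip block, 29 mm above the bench, reading on the straight scale.
- mark_10 (a point): The 10 mark of the straight scale, on the plate on the +x side of the arm: where the pointer's tip must stand, seen from above. Lines every 10 mm, long ones numbered in cm 0, 5, 10, 15.
- bracket_a: aluminium angle bracket 50 x 25 mm, 30 mm high, loose, on the robot's side of the gauge; bystander
- bracket_b: second, equal angle bracket, beyond the gauge; bystander
- rivet_tin: round steel tin, 60 mm across, 50 mm high, beyond the gauge; bystander
- screwdriver: screwdriver lying on the robot's side of the gauge, along it; bystander
- sealant: white bottle 50 mm across, 190 mm high, standing to the left; bystander
- tape_measure: grey tape measure 70 x 40 x 60 mm, to the right; bystander

How it is judged (in metres and radians):
On the way, in this order (a step that is already met when the one before it is completed fails the run):
1. the sleeve stands at 4 (value of joint sleeve between 1.29628 and 1.49628 rad), for 0.2 s.
2. the lock button is squeezed in by the fingers before the arm is drawn out (all of step 1 and value of joint lock_button above 0.0035 m and contact force between the fingers and stop_head above 3 N and value of joint stop_arm below 0.075 m), for 0.1 s.
3. the arm is held at the 10 mark with the button squeezed (value of joint lock_button above 0.0035 m and contact force between the fingers and stop_head above 3 N and value of joint stop_arm between 0.096 and 0.104 m), for 0.3 s.
At the end, for the whole second after the job is handed in: The sleeve stands at 4 (within 0.1 rad); the arm is drawn out to the 10 mark within 4 mm and still; the fingers hold the head (over 3 N) with the lock button at least 3.5 mm in, so that only the grip holds the arm against its spring (all of step 1 and all of step 3 and velocity of joint stop_arm between -0.01 and 0.01 m/s); the arm keeps its last pose, push and grip.
It fails at once if a bystander (bracket, tin, tool, bottle or tape measure) is shoved more than 40 mm (distance of any of bracket_a, bracket_b, rivet_tin, screwdriver, sealant, tape_measure from where it was at the start of the episode above 0.04 m).
It also fails if it takes over 51 s, if anything falls off the work surface, if the arm or the gripper's body presses on something with over 40 N, if the wrist force passes 120 N, or if a joint passes its speed limit or range.

ROBOT

A 6-joint arm with a two-finger parallel gripper is mounted at the origin on the work surface. World frame = base frame: x ahead of the robot, y to its left, z up, the work surface at z = 0. Lengths are in mm, angles in rad, forces in N, time in s.
With the tool pointing down it reaches from about 350 to 975 mm from the base axis. Payload 7.1 kg.
Tool frame: the origin (TCP) lies on the front face of the gripper's body, between the roots of the fingers; the fingertips stand 80 mm ahead of it and the grasp point (between the pads) lies 61 mm ahead of it (env.tips_ahead is the distance from the TCP to the fingertips, in mm); z points along the fingers, y is the line along which they close (so a half turn about z gives the same grasp; the last joint's range is limited). The gripper opens to 88 mm and grips with 3 to 60 N. Pads are 20 mm wide; open, the fingers measure 115 mm over their backs; the gripper's body (75 mm by 178 mm) begins 61 mm behind the grasp point.
Start: joints at [-1.216, 0.423, 1.63, -0, 1.089, -0.019], TCP at [228.239, -581.818, 302.675] pointing down, gripper open.
Joint ranges: [-3, 3], [-0.9, 2.11], [0.09, 2.58], [-1.31, 4.45], [0.11, 2.69], [-2.54, 2.54]. Speed limits (rad/s): [2.39, 2.39, 3.01, 3.14, 3.14, 3.14].

INTERFACE

Orientations are given as a unit quaternion [x, y, z, w].
In Python, from station import env, set_gripper, viewer, workorder gives the robot as it stands. Calls block until the motion is done:
- env.reach(position, orientation): joint-space move of the TCP to a pose.
- env.move_l(position, rot=None, rate=150, f_stop=None): straight line of the TCP; rot=None keeps the orientation; rate is the mean speed in mm/s. With f_stop (N) it stops when the force on the tool has changed by that much, and returns True; else False.
- env.move_joints(angles): joint-space move.
- set_gripper(opening): finger opening in mm; the grip force is fixed at half the most; returns when the fingers have stopped.
- env.hold(seconds).
- env.ik(position, orientation): joint angles nearest the present ones, or None.
- env.read_state(): the state.
- viewer.camera(name): name is "scene" or "top" or "wrist"; returns the picture (400x640x3 uint8, blue, green, red); there is no depth.
- viewer.camera_params(name): a dict with "fx", "fy", "cx", "cy" (pixels), "dist" ([k1, k2, p1, p2, k3] as OpenCV has them; the pictures are not rectified), "pose" (4x4, takes a point from camera to world coordinates); the wrist camera has in their place "tool_from_camera" (4x4, takes a point from camera to tool coordinates, whose origin is the TCP and whose axes are the flange's). Camera axes: x right, y up, looking along -z (the intrinsics and any distortion apply to the point x, -y, -z); pixel columns grow to the right and rows downward; lengths in mm; the calibration is good to about 2 mm. A picture is of the moment at which its call begins: read the wrist's pose just before it. camera_params takes no time and is no camera call.
A pose or a line that the arm cannot do raises env.IKError and nothing moves.
- workorder.sign_off(): hands the job in; it is judged then, once.
The state is a dict: "time_s": time; "qpos": joint angles; "dq": joint speeds; "tau": joint torques, N m; "tool_pos": TCP position; "orientation": TCP orientation; "force": force on the tool from outside, world axes, zero at the start; "wrist_torque": the same for the moment, N m; "width": finger opening in mm; "grip_force": force on a finger pad.
Only numpy, scipy, OpenCV 4.12 (cv2) and the standard library are available. Lean on these libraries where they do the work, as an engineer would, in place of code of your own. Each camera call takes 0.05 s, during which the arm holds its last target. There are 200 camera calls.

## Working session

There is one attempt and no reset: what is moved stays moved. The work goes in short steps, each a Python script; the robot and the scene stay as the last script left them, time stands still between calls to the robot, and variables do not carry over. Pictures are saved under pics/ and viewed, at most 10 in all, crops included, and the job is handed in when it is done.

```bash
mkdir -p pics; ls
cat > h.py <<'E'
import numpy as np, cv2
from station import env,set_gripper,viewer,workorder
from scipy.spatial.transform import Rotation as R
def cam(n):
    s=env.read_state(); p=viewer.camera_params(n); im=viewer.camera(n)
    if 'pose' in p: T=np.array(p['pose'])
    else:
        W=np.eye(4); W[:3,:3]=R.from_quat(s['orientation']).as_matrix(); W[:3,3]=s['tool_pos']; T=W@np.array(p['tool_from_camera'])
    return im,p,T
def K(p): return np.array([[p['fx'],0,p['cx']],[0,p['fy'],p['cy']],[0,0,1.]])
def ray(px,p,T,z):
    u=cv2.undistortPoints(np.array(px,float).reshape(-1,1,2),K(p),np.array(p['dist'],float)).reshape(-1,2)
    d=np.c_[u[:,0],-u[:,1],-np.ones(len(u))]@T[:3,:3].T; o=T[:3,3]
    return o+d*((z-o[2])/d[:,2])[:,None]
def proj(P,p,T):
    c=(np.array(P,float).reshape(-1,3)-T[:3,3])@T[:3,:3]; c[:,1:]*=-1
    return cv2.projectPoints(c,np.zeros(3),np.zeros(3),K(p),np.array(p['dist'],float))[0].reshape(-1,2)
def down(a): # tool y axis at world angle a (closing line), z down
    y=np.array([np.cos(a),np.sin(a),0]); z=np.array([0,0,-1.]); x=np.cross(y,z)
    return R.from_matrix(np.c_[x,y,z]).as_quat()
E
python3 - <<'E'
from h import *
im,p,T=cam('top'); cv2.imwrite('pics/top.png',im); print(T,p['fx'])
im,p,T=cam('wrist'); cv2.imwrite('pics/w0.png',im)
s=env.read_state(); print(s['time_s'],R.from_quat(s['orientation']).as_matrix(),np.array(p['tool_from_camera']))
E
```

```text
pics
[[ 2.44258729e-02  9.80393172e-01 -1.95531594e-01  2.42982520e+02]
 [-9.99600729e-01  2.67307181e-02  9.15705297e-03 -1.47842566e+01]
 [ 1.42042121e-02  1.95229855e-01  9.80654651e-01  1.41652408e+03]
 [ 0.00000000e+00  0.00000000e+00  0.00000000e+00  1.00000000e+00]] 481.07749859921455
0.1 [[ 9.30963368e-01  3.65112295e-01 -4.68905265e-04]
 [ 3.65112593e-01 -9.30962440e-01  1.31540894e-03]
 [ 4.37387864e-05 -1.39580075e-03 -9.99999025e-01]] [[-6.49813298e-04  9.67193349e-01  2.54040556e-01  6.92054204e+01]
 [ 9.99999643e-01  7.65626649e-04 -3.57013610e-04 -4.81482642e-01]
 [-5.39801409e-04  2.54040234e-01 -9.67193501e-01 -8.23548298e+01]
 [ 0.00000000e+00  0.00000000e+00  0.00000000e+00  1.00000000e+00]]
```

View pics/top.png

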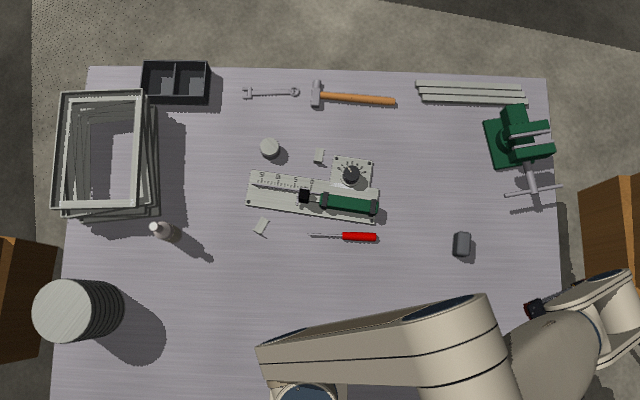

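Top view: the gauge plate's left corners are near (251,169) and (247,206), its lower right corner near (376,224), the sleeve at (350,174) and the head at (304,196). The robot is clear of it, so I'll move above the gauge for a close look.

Run:
```python
from h import *
p=viewer.camera_params('top');T=np.array(p['pose'])
P=ray([(247,206),(251,169),(376,224)],p,T,12); print(P.round(),'sleeve',ray([(350,174)],p,T,64).round(),'head',ray([(304,195)],p,T,88).round())
d=P[0]-P[2]; a=np.arctan2(d[1],d[0])-np.pi/2; print('yaw',a)
c,s=np.cos(a),np.sin(a)
o=P[2][:2]-np.array([[c,-s],[s,c]])@[-43,-190]; print('origin',o)
t=o+np.array([[c,-s],[s,c]])@[45,-10]
env.reach([*t,370],down(a)); print(env.read_state()['time_s'])
im,p,T=cam('wrist'); cv2.imwrite('pics/w1.png',im)
np.savez('w1.npz',T=T,o=o,a=a)
```

```text
[[ 494.  197.   12.]
 [ 608.  191.   12.]
 [ 450. -187.   12.]] sleeve [[ 587. -104.   64.]] head [[516.  26.  88.]]
yaw -0.11347940426115599
origin [514.70044773  -2.85174153]
2.4417
```

View pics/w1.png

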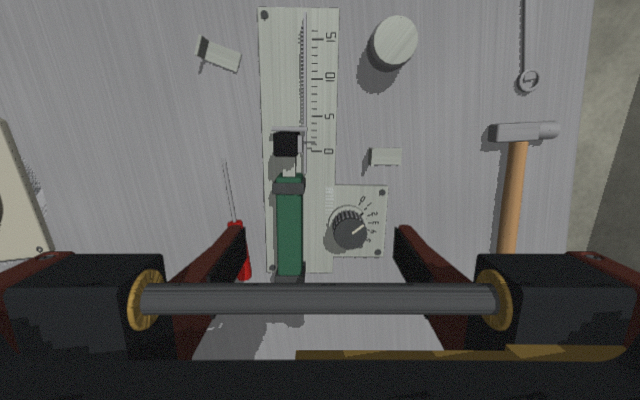

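The wrist view shows the plate's corners at about (258,8), (339,9) and (264,273), the head top at (287,144) and the sleeve top at (350,233) with its white line pointing to the upper right. I'll enlarge that part.

Run:
```python
import cv2
im=cv2.imread('pics/w1.png'); cv2.imwrite('pics/c1.png',cv2.resize(im[110:285,250:400],None,fx=5,fy=5,interpolation=cv2.INTER_CUBIC)[:600*2:, :][:875])
a=cv2.resize(im[115:265,255:400],None,fx=4,fy=4,interpolation=cv2.INTER_CUBIC);cv2.imwrite('pics/c1.png',a)
```

```text
(no output)
```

View pics/c1.png

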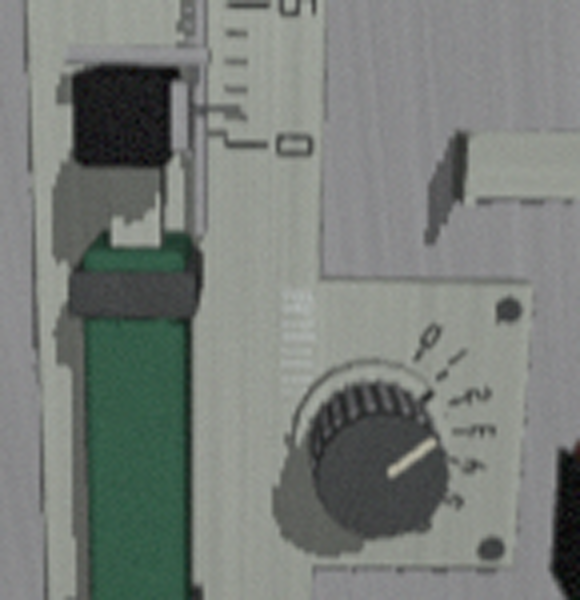

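The crop shows the sleeve top centred at full-picture (350.3,233.5) with its line end at (363.5,225). The head top is centred near (286,144), and the pointer tip is at about (314,143), beside mark 0 at (317,151).

Run:
```python
from h import *
f=np.load('w1.npz');T=f['T'];p=viewer.camera_params('wrist')
C=ray([(258,8.5),(339,9),(264,273.5),(317,151.2),(317,79)],p,T,12)[:,:2]
print(C.round(1)); 
for i,j in ((0,2),(4,3)): d=C[i]-C[j]; print('yaw',np.arctan2(d[1],d[0])-np.pi/2,np.linalg.norm(d))
d=C[1]-C[0];print('yawx',np.arctan2(d[1],d[0]),np.linalg.norm(d))
a=f['a']
S=ray([(350.3,233.5),(363.5,225)],p,T,64)[:,:2]; l=S[1]-S[0]
ang=np.arctan2(l[1],l[0]); print('sleeve',S,np.linalg.norm(l),'n',(60-np.degrees(ang-a))/20)
H=ray([(285.5,143.7)],p,T,88)[0,:2]; print('head',H)
Rt=lambda a:np.array([[np.cos(a),-np.sin(a)],[np.sin(a),np.cos(a)]])
print('head rel sleeve in gauge',Rt(-a)@(H-S[0]),'expected -88,112+t')
print('origin from corners',C[2]-Rt(a)@[-43,-190],C[0]-Rt(a)@[-43,200],C[1]-Rt(a)@[67,200],'sleeve',S[0]-Rt(a)@[88,-100])
```

```text
[[ 502.   203.3]
 [ 608.4  190.6]
 [ 446.  -181.9]
 [ 557.6    9. ]
 [ 569.4  108.6]]
yaw -0.14436877143547355 389.26967434164516
yaw -0.11757118002053923 100.33120859580772
yawx -0.1192219343459084 107.12584661078803
sleeve [[ 591.94846877 -106.53292511]
 [ 611.53354293  -95.9422629 ]] 22.26515789126622 n 1.2547863740484169
head [521.68641363  29.66800655]
head rel sleeve in gauge [-85.23298727 127.3687091 ] expected -88,112+t
origin from corners [510.25104517   1.99575664] [ 5.22092374e+02 -2.75740399e-01] [519.16529223  -0.56129606] sleeve [515.83807473   2.78865519]
```

Run:
```python
from h import *
a0=-0.12+0.55
env.reach([591.5,-105.5,215],down(a0))
im,p,T=cam('wrist'); cv2.imwrite('pics/w2.png',im); np.savez('w2.npz',T=T); print(env.read_state()['time_s'],env.read_state()['qpos'])
print('predicted',proj([591.9,-106.5,64],p,T))
```

```text
3.2917 [-1.96016263e-01  4.97091399e-01  1.74241970e+00  2.10064797e-04
  9.00192408e-01 -6.24551394e-01]
predicted [[319.18146047 209.12857347]]
```

View pics/w2.png

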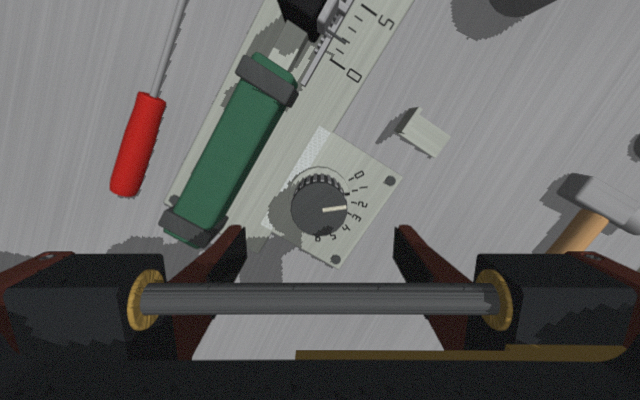

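The sleeve's top is centred at (319,207), within 2 px of the prediction. Its line points to (347,207), about number 1, so I'll grip it and turn it 60° clockwise.

Run:
```python
from h import *
a0=-0.12+0.55; P=[591.7,-106,107]
print(env.move_l(P,rate=120,f_stop=15)); set_gripper(30)
s=env.read_state(); print(s['time_s'],s['width'],s['grip_force'],s['force'])
for k in range(1,7):
    env.move_l(P,rot=down(a0-np.radians(10*k)),rate=60)
    s=env.read_state(); print(s['time_s'],s['wrist_torque'][2].round(3),s['force'].round(1),s['orientation'].round(2))
set_gripper(88)
s=env.read_state(); print(s['time_s'],s['force'],s['wrist_torque'])
env.move_l([P[0],P[1],215],rate=200)
im,p,T=cam('wrist'); cv2.imwrite('pics/w3.png',im); np.savez('w3.npz',T=T)
```

```text
False
5.0417 47.449881568483256 30.00049978494644 [-2.25577349 -2.35538051  3.72991138]
5.3667 0.027 [-3.3 -0.5  5.3] [ 0.61  0.79 -0.   -0.  ]
5.6917 -0.208 [-1.   1.9  4.8] [ 0.68  0.74  0.   -0.  ]
6.0167 -0.033 [-0.7  4.4  4.3] [0.74 0.68 0.   0.  ]
6.3417 -0.255 [0.4 5.1 2.2] [0.79 0.61 0.   0.  ]
6.6667 0.068 [3.2 5.9 0.7] [0.84 0.54 0.   0.  ]
6.9917 -0.294 [ 4.4  5.  -1.2] [0.89 0.46 0.   0.  ]
7.775 [0.1480896  0.79992338 0.03771931] [-0.04451653 -0.07424869  0.01738821]
```

View pics/w3.png

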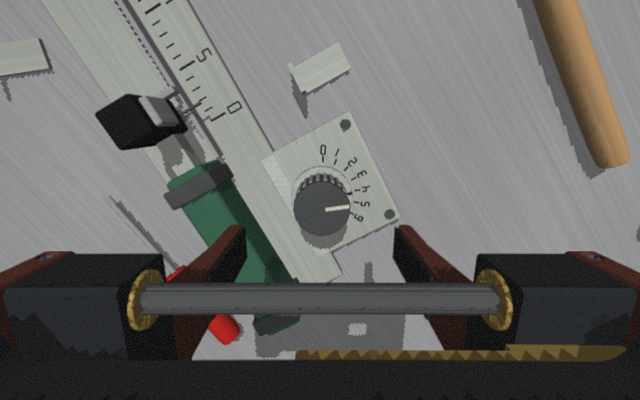

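The line now runs from (326,209) to (349,208), with number 4 near (365,187) and 5 near (365,200). I'll compute the reading properly from all three pictures.

```bash
python3 - <<'E'
from h import *
p=viewer.camera_params('wrist')
for n,c in (('w1',(350.5,233.5)),('w2',(319,207.5)),('w3',(322,207.5))):
    T=np.load(n+'.npz')['T']; im=cv2.imread(f'pics/{n}.png').astype(int)
    r=26 if n!='w1' else 16
    yy,xx=np.mgrid[:400,:640]; m=(np.hypot(xx-c[0],yy-c[1])<r)&(im.min(2)>150)
    m=m.astype(np.uint8); k,lab,st,_=cv2.connectedComponentsWithStats(m); b=1+np.argmax(st[1:,4]); 
    pts=np.argwhere(lab==b)[:,::-1]; W=ray(pts,p,T,64)[:,:2]
    u=np.linalg.svd(W-W.mean(0))[2][0]; u*=np.sign(u[0]); ang=np.arctan2(u[1],u[0])
    print(n,len(pts),W.mean(0),'n',(60-np.degrees(ang+0.12))/20)
    G=np.array([591.9,-106]); 
    if n!='w1':
        cv2.imwrite(f'pics/c{n}.png',cv2.resize(cv2.imread(f'pics/{n}.png')[130:260,270:410],None,fx=4,fy=4,interpolation=cv2.INTER_CUBIC))
E
python3 -c "
import cv2,numpy as np
cv2.imwrite('pics/cc.png',np.vstack([cv2.imread('pics/cw2.png')[100:400],cv2.imread('pics/cw3.png')[20:320]]))"
```

```text
w1 9 [604.06901935 -99.93245269] n 1.0334513801606284
w2 61 [ 602.38740829 -100.76404531] n 1.0810178351280828
w3 62 [ 602.90619525 -113.39014194] n 4.0271952597166045
```

View pics/cc.png

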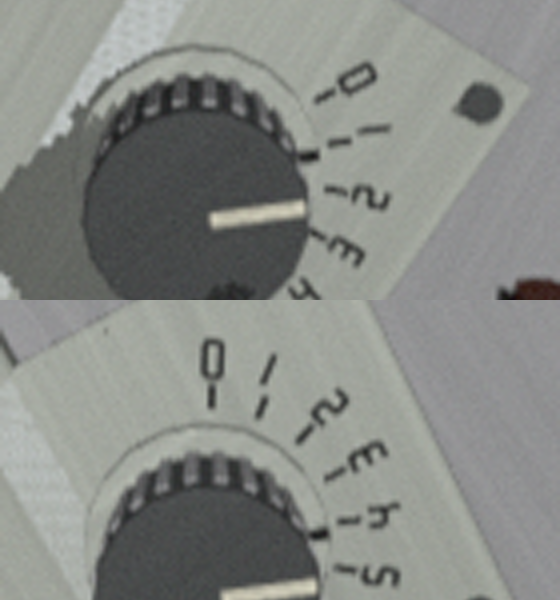

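Both readings agree: the sleeve went from 1 to 4, and the dark flange line stands at 4. Next is a look above the head.

Run:
```python
from h import *
env.reach([520,30,240],down(-0.119))
im,p,T=cam('wrist'); cv2.imwrite('pics/w4.png',im); np.savez('w4.npz',T=T); print(env.read_state()['time_s'])
c=proj([520,30,88],p,T)[0]; print(c)
x,y=c.astype(int); x0=max(x-90,0);y0=max(y-90,0);print(x0,y0)
cv2.imwrite('pics/c4.png',cv2.resize(im[y0:y0+150,x0:x0+200],None,fx=4,fy=4,interpolation=cv2.INTER_CUBIC))
```

```text
9.2333
[319.15508691 207.99088093]
229 117
```

View pics/c4.png

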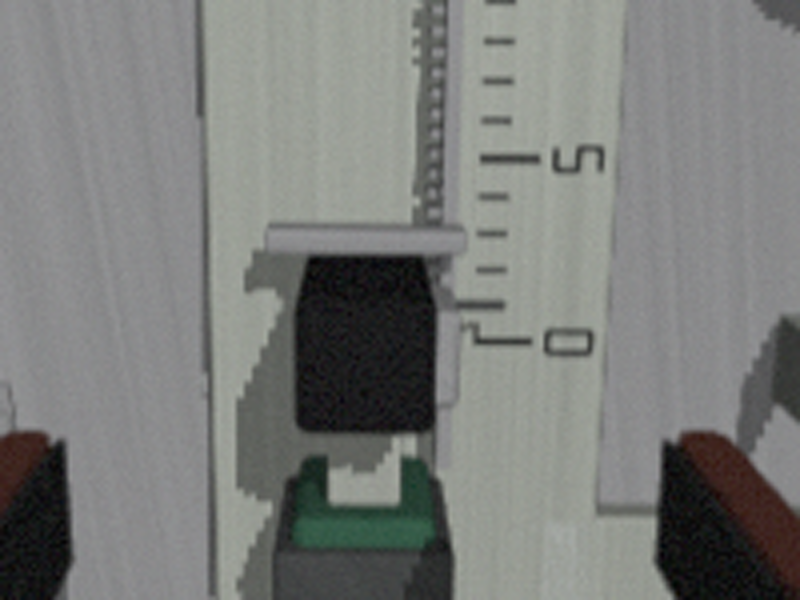

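The crop shows the pointer tip at (503,305), marks 0 and 5 at (500,341) and (510,159), and the head's top face from (297,303) to (433,430).

Run:
```python
from h import *
p=viewer.camera_params('wrist');T=np.load('w4.npz')['T']
f=lambda c:np.array(c)/4+[229,117]
m0,m5=ray([f((500,341)),f((510,159))],p,T,12)[:,:2]; pt=ray([f((503,305))],p,T,29)[0,:2]
d=(m5-m0); a=np.arctan2(d[1],d[0])-np.pi/2; print(a,np.linalg.norm(d)); u=d/np.linalg.norm(d)
print('t',(pt-m0)@u)
q=ray([f((297,303)),f((433,303)),f((297,430)),f((433,430))],p,T,88)[:,:2]; print('head',q.mean(0),q.round(1).tolist())
```

```text
-0.143410966396057 49.89663598692821
t 14.290283637834708
head [520.81833275  29.14347639] [[508.6, 44.6], [536.4, 41.2], [504.9, 17.1], [533.5, 13.7]]
```

Pointer at about 14.3 mm, so the arm is locked on the 15 mm tooth. I'll grip the head and draw it out 85 mm.

Run:
```python
from h import *
a=-0.12; P=np.array([520.3,29.5,127]); 
print(env.move_l(P,rot=down(a),rate=120,f_stop=15)); set_gripper(20); env.hold(0.3)
s=env.read_state(); print(s['time_s'],s['width'],s['grip_force'],s['force'])
u=np.array([-np.sin(a),np.cos(a),0])
if s['width']<33:
    for k in (20,50,85):
        env.move_l(P+u*k,rate=50); s=env.read_state(); print(s['time_s'],s['width'],s['force'].round(1),s['tool_pos'].round(1))
    env.hold(.3)
im,p,T=cam('wrist'); cv2.imwrite('pics/w5.png',im); np.savez('w5.npz',T=T)
c=proj(P+u*85-[0,0,40],p,T)[0]; print(c); x,y=c.astype(int); x0,y0=x-90,y-90; print(x0,y0)
cv2.imwrite('pics/c5.png',cv2.resize(im[y0:y0+150,x0:x0+200],None,fx=4,fy=4,interpolation=cv2.INTER_CUBIC))
```

```text
False
11.55 29.46842983719128 29.98799666762352 [ 0.33538597 -3.59395951  5.19025526]
12.1 30.18254325330048 [ 2.  -2.8  4.8] [523.2  49.7 127.3]
12.85 29.656392564518082 [ 3.9 -4.6  5.8] [526.9  79.3 127.3]
13.7 30.196301000620252 [ 3.9 -4.2  4. ] [531.3 113.9 127.3]
[318.12449362 276.43030162]
228 186
```

View pics/c5.png

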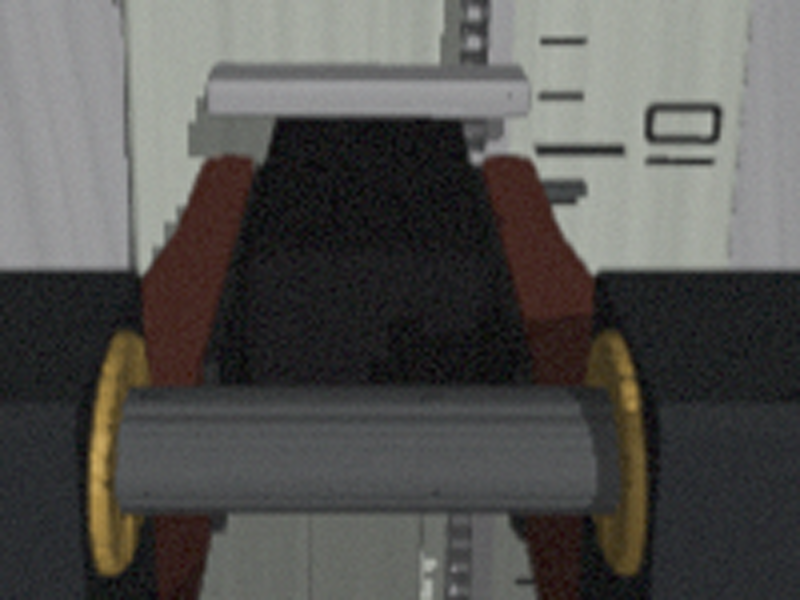

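The mark 10 line is at (580,150), and just below it are the pointer at about (585,187) and mark 9 at about (563,201). I'll compute the reading, allowing for the pointer's height.

Run:
```python
from h import *
p=viewer.camera_params('wrist');T=np.load('w5.npz')['T']
f=lambda c:np.array(c)/4+[228,186]
m10,m12,m9=ray([f((580,150)),f((563,41)),f((563,201))],p,T,12)[:,:2]; pt=ray([f((585,187))],p,T,29)[0,:2]
u=np.array([.12,.993]); print((m12-m10)@u,(m9-m10)@u,'pointer',(pt-m10)@u)
print(env.read_state()['width'],env.read_state()['tool_pos'])
```

```text
20.131054558422512 -9.762496017709337 pointer -0.4101162959770045
29.941164880598173 [531.35960185 113.73575451 127.29947006]
```

Run:
```python
from h import *
env.hold(.3); s=env.read_state(); print(s['time_s'],s['width'],s['grip_force'])
print(workorder.sign_off())
```

```text
14.35 30.06419084839964 29.9938702583313
the job is handed in; nothing more can be done
None
```

The job is handed in: the sleeve was set to 4 and released, and the gripper holds the arm within about 0.5 mm of the 10 mark with the button squeezed (30 N grip), at 14.4 s; no verdict was returned.

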